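Nip up the sunken clamp screw on the antenna boom

TASK

Take the larger of the two T-handle hex keys out of the wooden stand and fit it into the socket screw at the bottom of the deep hole in the boom clamp: you cannot see how the socket is turned, so turn the key under light pressure until it drops fully home, never leaning hard on it. Then turn the screw clockwise (seen from above) until it comes to its stop, without forcing it past that, and leave the key standing fully home in the screw, let go. Leave the smaller key, the mug and the microphone where they are.

Things in the scene. Friction and masses are not known exactly. Their poses are not given: they have to be found in the camera images.
- big_key_grip (a point): centre of the black handle bar of the larger T-handle hex key: bar 90 mm long (point x), 16 mm wide (point y), 20 mm high, across the top of a straight six-sided steel blade, 17 mm across flats (21 mm across its crisp corners), which runs 115 mm straight down (point -z) from here to its flat square end. At the start it stands upright, 45 mm deep, in either hole of the stand. About 0.32 kg
- big_key_tip (a point): centre of the lower end face of the larger key's blade, 115 mm below the centre of its handle bar; z points up the blade, x along the handle bar. The blade is six-sided, so it fits the socket at every 60 degrees of turn
- small_key_grip (a point): centre of the handle bar of the smaller T-handle hex key (bar 62 x 12 x 14 mm, blade 12 mm across flats, bar centre 92 mm above its tip), standing in the other hole of the stand, 100 mm away; not to be disturbed
- stand: wooden block, 75 (x) x 185 (y) x 60 mm high, fixed to the desk, with two upright blind holes of 22.5 mm diameter, 45 mm deep, at y = +50 mm and -50 mm; origin at the centre of its underside
- clamp: aluminium boom clamp fixed to the desk, 90 mm (x) x 110 mm (y) x 75 mm high, on a 150 x 165 mm dark foot plate, holding a lying steel tube of 39 mm diameter and 300 mm length along its x at y = +17.5 mm; the flat block at its -y side is the ear with the screw hole. Origin at the centre of its underside
- bore_mouth (a point): centre of the mouth, on the top face, 75 mm above the desk, of the only hole in the clamp's ear; z up. The round hole is 22.5 mm wide with a 3 mm chamfer, and 28 mm deep to the screw head, in which a six-sided socket (18 mm across flats, corners relieved, 12 mm deep, no lead-in) is hidden, turned in an unknown way. Press with 5 to 10 N while searching, never more than 40 N
- socket_floor (a point): centre of the floor of the screw's socket, 40 mm below bore_mouth on the same axis: the blade's tip rests here when the key is fully home, and 12 mm higher while the key only stands on the screw head. Its x and y axes are the clamp's and tell nothing of how the socket is turned
- screw (a joint): turn of the screw in rad from its start: 0, growing clockwise seen from above; about 0.12 N m of friction; it stays where it is left. Hard stop at 0.80 (tight): load it there with no more than about 1 N m (with a stiff arm, 0.1 rad past the stop). Anticlockwise it gives 0.15 at most. Play on the key: about 4 to 6 degrees either way. The value tells nothing of how the socket is turned
- mug: white mug, 82 mm wide, 95 mm tall, origin at the centre of its underside; not to be disturbed
- fist_mic: black hand microphone lying on the desk, 95 x 56 x 28 mm, origin at the centre of its underside; not to be disturbed

How it is judged:
On the way, in this order (a step that is already met when the one before it is completed fails the run):
1. the larger key is fully home in the screw's socket while the screw is not yet tight (distance between big_key_tip and socket_floor below 0.004 m and value of joint screw below 0.6 rad), for 0.1 s.
2. the screw is turned to its stop with the key in it (value of joint screw above 0.74 rad and distance between big_key_tip and socket_floor below 0.007 m), for 0.1 s.
At the end, for the whole second after the job is handed in: the screw is turned clockwise to its stop (to within 0.06 rad), the larger key stands upright (within 0.15 rad) in its socket with its tip within 4 mm of the socket floor, at rest and let go (value of joint screw above 0.74 rad and distance between big_key_tip and socket_floor below 0.004 m and angle between big_key_tip's own z axis and vertical below 0.15 rad and linear speed of big_key below 0.02 m/s); the robot touches nothing.
It fails at once if the larger key, not yet home in the socket, is pressed on the clamp or the screw with more than 40 N (contact force between big_key and clamp above 40 N and distance between big_key_tip and socket_floor above 0.006 m).
It fails at once if the screw is strained: the contact forces of the key in the socket add up to more than 200 N (a turning moment of about 1.5 N m or more) (contact force between big_key and clamp above 200 N).
It fails at once if the smaller key, the mug or the microphone is moved by more than 25 mm (distance of any of small_key_grip, mug, fist_mic from where it was at the start of the episode above 0.025 m).
It also fails if it takes over 54 s, if anything falls off the work surface, if the arm or the gripper's body presses on something with over 40 N, if the wrist force passes 120 N, or if a joint passes its speed limit or range.

ROBOT

A 6-joint arm with a two-finger parallel gripper is mounted at the origin on the work surface. World frame = base frame: x ahead of the robot, y to its left, z up, the work surface at z = 0. Lengths are in m, angles in rad, forces in N, time in s.
With the tool pointing down it reaches from about 0.35 to 0.975 m from the base axis. Payload 7.1 kg.
Tool frame: the origin (TCP) lies at the very end of the fingers, on their centre line; the grasp point (between the pads) lies 19 mm behind it (grip_depth is the distance from the TCP to the grasp point, in m); x points along the fingers, y is the direction in which the jaws open and shut, and the axes are right-handed (so a half turn about x gives the same grasp; the last joint's range is limited). The gripper opens to 88 mm and grips with 3 to 60 N. Pads are 20 mm wide; open, the fingers measure 115 mm over their backs; the gripper's body (75 mm by 178 mm) begins 61 mm behind the grasp point.
Start: joints at [1.168, 0.423, 1.63, -0, 1.089, -0.019], TCP at [0.234, 0.58, 0.223] pointing down, gripper open.
Joint ranges: [-3, 3], [-0.9, 2.11], [0.09, 2.58], [-1.31, 4.45], [0.11, 2.69], [-2.54, 2.54]. Speed limits (rad/s): [2.39, 2.39, 3.01, 3.14, 3.14, 3.14].

INTERFACE

Orientations are given as a unit quaternion [w, x, y, z].
In Python, from bench import get_obs, get_image, get_calibration, hand_in, recognise, grip_depth gives the robot as it stands. The module is installed in compiled form; this text tells all that it offers.
- The arm moves only by the shell command python3 -m creep 'ROWS'. ROWS is JSON, a list that holds one entry, the list of rows, each a list of 7 numbers: the shift along the tool's x, y, z in m, then the turn, a rotation vector about the tool's x, y, z in rad, then the closure, from 0 (fully open) to 1 (shut). In form: [[[x, y, z, wx, wy, wz, jaw], ...]]. A call has 1 to 5 rows; each row is the pose to reach, as a shift and turn from the pose commanded when the call began, along the tool's axes at that moment; what a row does not reach only later rows make up. A row lasts 1/8 s, in which the tool goes at most 62.5 mm and 10.7 degrees, less where a joint would pass 70% of its speed; a pose out of reach is approached as far as the arm can. A call with a gripper value outside its range is refused whole. The fingers move at their own pace and stop on an object; the grip force is fixed at half the most. Time passes only in rows, so rows that repeat a pose let the fingers close. It gives the time, the measured TCP pose, the force and the opening at its end, in the units of the state.
- get_obs(): the state, without advancing time (a new reading comes with each control period).
- get_image(name): name is "scene" or "top"; returns (picture, depth): 384x512x3 uint8, red, green, blue; 384x512 float32, m along the optical axis (not along the pixel's ray), 0 where there is no reading.
- get_calibration(name): a dict with "intrinsics" (3x3 intrinsics, pixels), "R" (3x3) and "t" (3): a world point X has camera coordinates R X + t. Camera axes: x right, y down, z forward; pixel columns grow to the right and rows downward; lengths in m; the calibration is good to about 2 mm. A picture is of the moment at which its call begins. get_calibration takes no time and is no camera call.
- hand_in(): hands the job in, once; it reports no verdict.
Trained networks look in the newest picture that a camera, given by its name, has taken for a name from the list of things; names that differ only in an ending like _2 or _b are one class to them, and where a whole thing is asked for, a point or a joint stands for the part that bears it (a point fixed in the world has none). Each returns a list of dicts, best first, with "p" (0 to 1); they miss things now and then, are a little off and sometimes report something else, mostly with a low value. They report only what shows in the picture. A call takes as long as a camera call.
- recognise(name, camera): "bbox" ([left, top, right, bottom] in pixels, round what is visible of it).
The state is a dict: "time": time; "q": joint angles; "joint_vel": joint speeds; "tau": joint torques, N m; "tcp_pos": TCP position; "tool_rot": TCP orientation; "force": force on the tool from outside, world axes, zero at the start; "ft_torque": the same for the moment, N m; "opening": finger opening in m.
Only numpy, scipy, OpenCV 4.12 (cv2) and the standard library are available. Lean on these libraries where they do the work, as an engineer would, in place of code of your own. Each camera call takes 0.05 s, during which the arm holds its last target. There are 200 camera calls.

## Working session

There is one attempt and no reset: what is moved stays moved. The work goes in short steps, Python scripts to look and compute and a shell command to move; the robot and the scene stay as the last step left them, time stands still between calls to the robot, and variables do not carry over. Pictures are saved under pics/ and viewed, about 8 in all and at most 12, crops included, and the job is handed in when it is done.

```bash
mkdir -p pics; cat > h.py <<'E'
import numpy as np, cv2
from bench import *
def cloud(name):
    im,d=get_image(name); c=get_calibration(name); K=np.array(c["intrinsics"]);R=np.array(c["R"]);t=np.array(c["t"])
    v,u=np.mgrid[:d.shape[0],:d.shape[1]]
    P=np.stack([(u-K[0,2])/K[0,0]*d,(v-K[1,2])/K[1,1]*d,d],-1)
    W=(P-t)@R
    W[d==0]=np.nan
    return im,W
E
python3 - <<'E'
from h import *
np.set_printoptions(precision=4,suppress=True)
o=get_obs();print(o)
ims=[]
for c in("scene","top"):
    im,W=cloud(c); np.save(c+".npy",W); im=im[:,:,::-1].copy(); cv2.imwrite("pics/raw_%s.png"%c,im)
    k=get_calibration(c);print(c,np.array(k["intrinsics"]).tolist(),-np.array(k["R"]).T@np.array(k["t"]))
    for n in("big_key_grip","small_key_grip","stand","clamp","mug","fist_mic"):
        for r in recognise(n,c)[:2]:
            b=[int(x) for x in r["bbox"]]; print(c,n,round(r["p"],2),b)
            s=W[b[1]:b[3],b[0]:b[2]].reshape(-1,3); print("   med",np.nanmedian(s,0),"maxz",np.nanpercentile(s[:,2],98))
    cv2.imwrite("pics/1%s.png"%c,cv2.resize(im,(800,600)))
E
```

```text
{'time': 0.0, 'q': array([ 1.168 ,  0.4238,  1.6307, -0.    ,  1.0886, -0.019 ]), 'joint_vel': array([ 0.0003,  0.001 ,  0.    ,  0.0024, -0.0002, -0.0009]), 'tau': array([  0.0018, -54.4626, -27.3664,   0.0644,   0.0228,  -0.    ]), 'tcp_pos': array([0.2338, 0.579 , 0.2219]), 'tool_rot': array([ 0.694 ,  0.1344,  0.6942, -0.1354]), 'force': array([-0.0746, -0.6884,  0.3748]), 'ft_torque': array([-0.0043, -0.0179,  0.0053]), 'opening': 0.08804871752601068}
scene [[377.26984239274026, 0.0, 252.9085575343798], [0.0, 377.26984239274026, 188.68662534432232], [0.0, 0.0, 1.0]] [ 1.2584 -0.2388  0.6754]
scene big_key_grip 0.7 [290, 134, 308, 168]
   med [0.5204 0.1676 0.0719] maxz 0.1409403866943027
scene small_key_grip 0.64 [328, 141, 340, 165]
   med [0.5438 0.2646 0.0672] maxz 0.114986950279378
scene stand 0.81 [278, 155, 348, 193]
   med [0.5673 0.2009 0.0485] maxz 0.09598846339048929
scene clamp 0.84 [158, 157, 229, 245]
   med [ 0.549  -0.1318  0.0064] maxz 0.07625856581576136
scene mug 0.55 [284, 198, 331, 256]
   med [0.737  0.0927 0.0363] maxz 0.09492456962050447
scene fist_mic 0.62 [363, 197, 404, 223]
   med [0.729  0.3096 0.0251] maxz 0.03050133954916281
top [[355.07657790318984, 0.0, 260.53564558433675], [0.0, 355.07657790318984, 191.8965085980758], [0.0, 0.0, 1.0]] [0.4808 0.0017 0.8094]
top small_key_grip 0.56 [120, 196, 137, 227]
   med [0.549  0.2656 0.0735] maxz 0.11528015869762467
top stand 0.63 [112, 198, 207, 239]
   med [0.5365 0.2133 0.0594] maxz 0.14014114180724815
top clamp 0.82 [281, 152, 359, 296]
   med [ 0.5246 -0.1269  0.0048] maxz 0.07582276418727553
top mug 0.8 [191, 109, 246, 158]
   med [0.7328 0.0925 0.0051] maxz 0.09503225168776178
top fist_mic 0.83 [97, 121, 148, 160]
   med [0.7176 0.3136 0.0213] maxz 0.030148968091083292
```

View pics/1top.png

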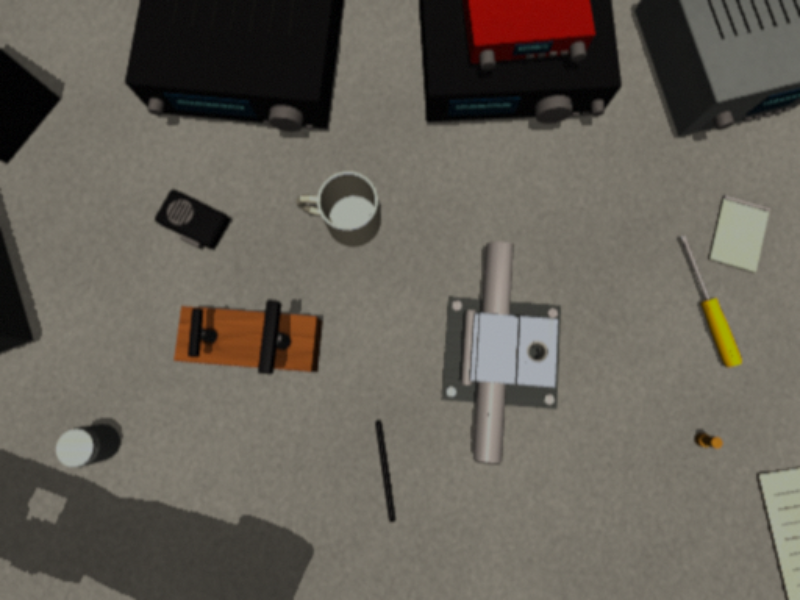

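View pics/1scene.png

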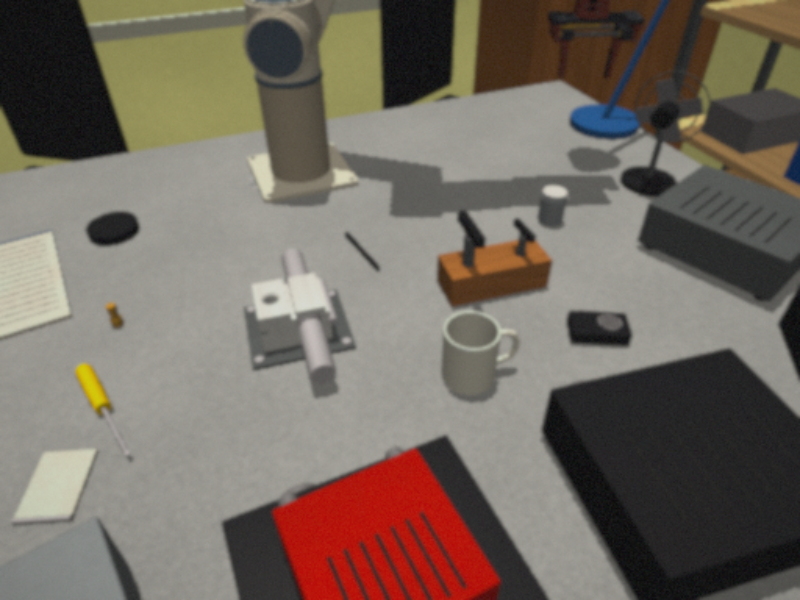

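```bash
python3 - <<'E'
from h import *
np.set_printoptions(precision=4,suppress=True)
for c in("top","scene"):
    W=np.load(c+".npy"); im=cv2.imread("pics/raw_%s.png"%c)
    P=W.reshape(-1,3); g=im.reshape(-1,3).max(1)
    v,u=np.mgrid[:384,:512]; uv=np.stack([u,v],-1).reshape(-1,2)
    def box(x0,x1,y0,y1,z0,z1): return (P[:,0]>x0)&(P[:,0]<x1)&(P[:,1]>y0)&(P[:,1]<y1)&(P[:,2]>z0)&(P[:,2]<z1)
    def rect(n,m):
        if m.sum()<5: print(c,n,m.sum());return
        q=P[m]; r=cv2.minAreaRect(q[:,:2].astype(np.float32)); print(c,n,m.sum(),"rect",np.round(r[0],4),np.round(r[1],4),round(r[2],1),"mean",q.mean(0))
    rect("bigtop",box(.45,.6,.1,.24,.132,.148))
    rect("smalltop",box(.45,.6,.22,.33,.108,.12))
    rect("standtop",box(.4,.7,.05,.4,.056,.064))
    rect("cltop",box(.4,.7,-.3,0,.07,.08))
    rect("clear",box(.4,.7,-.3,0,.073,.0775)) 
    rect("plate",box(.35,.75,-.35,0.05,.003,.02))
E
```

```text
top bigtop 422 rect [0.5373 0.1665] [0.0166 0.0881] 85.5 mean [0.5367 0.1656 0.1388]
top smalltop 203 rect [0.5455 0.2658] [0.0126 0.0595] 87.7 mean [0.5452 0.265  0.1127]
top standtop 2394 rect [0.6027 0.1811] [0.2466 0.2019] 85.4 mean [0.5427 0.2128 0.0594]
top cltop 1953 rect [ 0.5245 -0.1473] [0.1042 0.0901] 85.2 mean [ 0.5242 -0.146   0.0743]
top clear 1624 rect [ 0.5245 -0.1473] [0.1042 0.0901] 85.3 mean [ 0.5241 -0.1459  0.0746]
top plate 2023 rect [ 0.5501 -0.1489] [0.3963 0.3997] 90.0 mean [ 0.5135 -0.1128  0.006 ]
scene bigtop 158 rect [0.5385 0.1653] [0.0172 0.0912] 83.5 mean [0.5424 0.1634 0.1384]
scene smalltop 80 rect [0.5454 0.2651] [0.0138 0.0615] 87.3 mean [0.5481 0.2634 0.1127]
scene standtop 1089 rect [0.6064 0.1926] [0.1956 0.2495] 70.4 mean [0.5531 0.2057 0.0599]
scene cltop 929 rect [ 0.5245 -0.1479] [0.1038 0.0942] 85.1 mean [ 0.5278 -0.1477  0.0749]
scene clear 850 rect [ 0.5245 -0.1479] [0.1038 0.0942] 85.1 mean [ 0.5262 -0.1474  0.0751]
scene plate 1294 rect [ 0.5513 -0.1498] [0.3989 0.3951] 0.2 mean [ 0.5522 -0.1345  0.007 ]
```

The top view shows the larger key's bar at (272,337) with the smaller one left of it at (196,333), and the hole at (537,351). The scene view agrees: larger key left, hole at (270,298).

```bash
cat >> h.py <<'E'
from scipy.spatial.transform import Rotation as Ro
def tool(o=None):
    o=o or get_obs(); q=o["tool_rot"]; return o["tcp_pos"],Ro.from_quat([q[1],q[2],q[3],q[0]])
def plan(target,yaw_y):  # shift in tool axes & rotvec so tool x down, tool y at heading yaw_y (deg)
    p,R=tool(); a=np.radians(yaw_y); y=np.array([np.cos(a),np.sin(a),0]); x=np.array([0,0,-1.]); T=Ro.from_matrix(np.stack([x,y,np.cross(x,y)],1))
    return R.inv().apply(np.array(target)-p),(R.inv()*T).as_rotvec()
E
python3 - <<'E'
from h import *
np.set_printoptions(precision=4,suppress=True)
def back(c,u,v,z):
    k=get_calibration(c);K=np.array(k["intrinsics"]);R=np.array(k["R"]);C=-R.T@np.array(k["t"])
    d=R.T@np.array([(u-K[0,2])/K[0,0],(v-K[1,2])/K[1,1],1]);return C+d*(z-C[2])/d[2]
for c,(u0,v0) in {"top":(343.7,224.6),"scene":(270*.64,298*.64)}.items():
    g=cv2.cvtColor(cv2.imread("pics/raw_%s.png"%c),cv2.COLOR_BGR2GRAY)
    r=11; x0=int(u0)-r;y0=int(v0)-r; s=cv2.resize(g[y0:y0+2*r,x0:x0+2*r],None,fx=8,fy=8,interpolation=cv2.INTER_CUBIC)
    for th in (100,120,140):
        m=(s<th).astype(np.uint8); n,l,st,ce=cv2.connectedComponentsWithStats(m)
        i=l[88,88]
        if i==0: print("no",th);continue
        cc,_=cv2.findContours((l==i).astype(np.uint8),cv2.RETR_EXTERNAL,cv2.CHAIN_APPROX_NONE)
        e=cv2.fitEllipse(cc[0]); u=(e[0][0]+.5)/8-.5+x0; v=(e[0][1]+.5)/8-.5+y0
        print(c,th,u,v,np.array(e[1])/8,back(c,u,v,.075))
    print(g[y0+r,x0:x0+2*r])
    W=np.load(c+".npy");s=W[y0:y0+2*r,x0:x0+2*r].reshape(-1,3)
    lo=s[(s[:,2]<.072)]; print(len(lo),np.nanmin(s[:,2]),lo.mean(0) if len(lo) else "")
p,R=tool();print(p,R.as_matrix())
for a in (85.5,-94.5): print(plan([.5375,.166,.121],a))
E
```

```text
top 100 343.4351272583008 224.7728509902954 [10.4081 11.0364] [ 0.5207 -0.1738  0.075 ]
top 120 343.57373046875 224.7775058746338 [11.3692 12.1322] [ 0.5207 -0.1741  0.075 ]
top 140 343.63238048553467 224.75214862823486 [12.4264 13.2582] [ 0.5207 -0.1742  0.075 ]
[153 171 171 170 165 146 106  71  62  62  58  38  35  47  41  37  64 108
 119 157 168 170]
116 0.03243474796069235 [ 0.5237 -0.1799  0.0502]
no 100
no 120
scene 140 172.4478054046631 191.29274082183838 [4.3832 8.2586] [ 0.5247 -0.1749  0.075 ]
[171 193 207 212 211 207 193 173 152 133 119 112 115 113 121 133 159 185
 205 213 214 214]
100 -0.001289792893739719 [ 0.459  -0.1756  0.0333]
[0.234  0.5795 0.2227] [[-0.      0.3745  0.9272]
 [-0.      0.9272 -0.3745]
 [-1.     -0.     -0.    ]]
(array([ 0.1017, -0.2698,  0.4363]), array([-0.3053, -0.    ,  0.    ]))
(array([ 0.1017, -0.2698,  0.4363]), array([2.8363, 0.    , 0.    ]))
```

```bash
python3 -m creep '[[[0,-0.27,0.436,-0.305,0,0,0],[0,-0.27,0.436,-0.305,0,0,0],[0,-0.27,0.436,-0.305,0,0,0],[0,-0.27,0.436,-0.305,0,0,0],[0,-0.27,0.436,-0.305,0,0,0]]]'; python3 -c "
from h import *
print(plan([.5375,.166,.111],85.5))"
```

```text
time: 1.32
tcp_pos: [0.4194, 0.3265, 0.223]
tool_rot: [0.707, 0.028, 0.706, -0.028]
force: [0.9, 0.7, 1.2]
opening: 0.0876
(array([ 0.11198761, -0.15076238,  0.13025133]), array([-1.27412798e-07,  6.28991451e-04, -4.98953232e-04]))
```

```bash
python3 -m creep '[[[0,-0.151,0.13,0,0,0,0],[0,-0.151,0.13,0,0,0,0],[0,-0.151,0.13,0,0,0,0],[0,-0.151,0.13,0,0,0,0],[0,-0.151,0.13,0,0,0,0]]]'; python3 - <<'E'
from h import *
np.set_printoptions(precision=4,suppress=True)
print(plan([.5375,.166,.111],85.5))
im,W=cloud("top");P=W.reshape(-1,3)
m=(abs(P[:,0]-.54)<.08)&(abs(P[:,1]-.166)<.04)&(abs(P[:,2]-.14)<.007);print(m.sum())
im,W=cloud("scene");cv2.imwrite("pics/2.png",cv2.resize(im[90:230,210:410,::-1],(800,560)))
E
```

```text
time: 1.95
tcp_pos: [0.5361, 0.1669, 0.2226]
tool_rot: [0.706, 0.029, 0.707, -0.028]
force: [-0.6, -0.4, -0.2]
opening: 0.0881
(array([ 0.1116, -0.0008,  0.0015]), array([-0.0021, -0.0004, -0.0002]))
91
```

View pics/2.png

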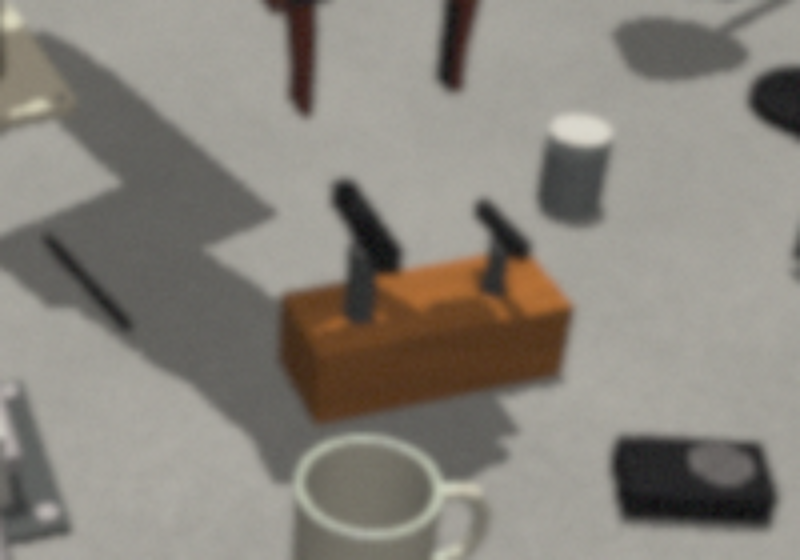

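The fingers straddle the larger key's bar (at (368,225)) and the right finger clears the smaller one, so I'm going down and closing.

```bash
python3 -m creep '[[[0.05,0,0.001,0,0,0,0],[0.1,0,0.001,0,0,0,0],[0.112,0,0.001,0,0,0,0],[0.112,0,0.001,0,0,0,0],[0.112,0,0.001,0,0,0,0.6]]]'; python3 -m creep '[[[0,0,0,0,0,0,1],[0,0,0,0,0,0,1],[0,0,0,0,0,0,1],[0,0,0,0,0,0,1],[0,0,0,0,0,0,1]]]'; python3 -c "
from h import *
o=get_obs();print(o)"
```

```text
time: 2.68
tcp_pos: [0.5382, 0.168, 0.1125]
tool_rot: [0.708, 0.028, 0.706, -0.027]
force: [0.8, 0.4, 0.3]
opening: 0.081
time: 3.3
tcp_pos: [0.537, 0.1671, 0.1106]
tool_rot: [0.707, 0.028, 0.707, -0.028]
force: [-0.2, 0.3, -1.6]
opening: 0.0311
{'time': 3.3, 'q': array([ 2.80548733e-01,  4.87162399e-01,  1.84189436e+00, -1.44808683e-06,
        8.12681071e-01, -1.21130326e+00]), 'joint_vel': array([-0.00028096,  0.00223599,  0.00078081, -0.00019605,  0.00171197,
       -0.00128569]), 'tau': array([-4.84025048e-03, -5.16563988e+01, -2.07548171e+01,  8.56449333e-03,
        7.47556379e-02,  1.87597552e-04]), 'tcp_pos': array([0.53703431, 0.16712948, 0.11063395]), 'tool_rot': array([ 0.70650741,  0.02788694,  0.70660461, -0.02791994]), 'force': array([-0.19889026,  0.26991962, -1.58264215]), 'ft_torque': array([ 0.01627779, -0.006071  ,  0.03562795]), 'opening': 0.031093199595466275}
```

```bash
python3 -m creep '[[[0,0,0,0,0,0,1],[0,0,0,0,0,0,1],[0,0,0,0,0,0,1],[0,0,0,0,0,0,1]]]'; python3 -m creep '[[[-0.03,0,0,0,0,0,1],[-0.06,0,0,0,0,0,1],[-0.1,0,0,0,0,0,1],[-0.1,0,0,0,0,0,1]]]';  python3 - <<'E'
from h import *
np.set_printoptions(precision=4,suppress=True)
o=get_obs();print(o["force"],o["ft_torque"],o["opening"])
print(plan([.521,-.174,.211],85.5))
im,W=cloud("scene");cv2.imwrite("pics/3.png",cv2.resize(im[70:210,210:410,::-1],(800,560)))
E
```

```text
time: 3.8
tcp_pos: [0.537, 0.1672, 0.1106]
tool_rot: [0.707, 0.028, 0.707, -0.028]
force: [-0.1, -0.1, 0.5]
opening: 0.0184
time: 4.3
tcp_pos: [0.5388, 0.1677, 0.2131]
tool_rot: [0.708, 0.028, 0.705, -0.027]
force: [1.0, -0.5, -3.0]
opening: 0.0186
[ 0.9856 -0.5001 -2.9505] [ 0.0385  0.0102 -0.0288] 0.01856549715176924
(array([ 0.0016, -0.342 ,  0.0092]), array([-0.0002,  0.0052, -0.0019]))
```

View pics/3.png

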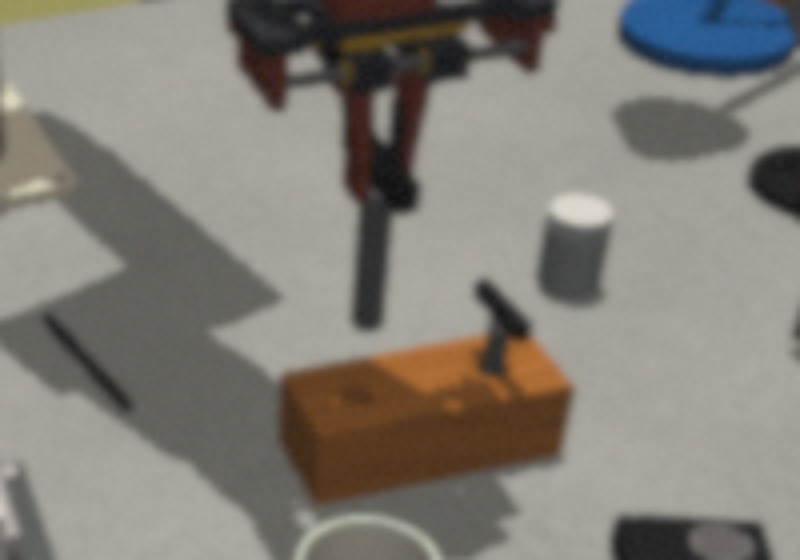

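The key is held and clear of the stand: blade from (375,205) to its tip at (368,325), smaller key undisturbed at (495,320).

```bash
python3 -m creep '[[[0,-0.342,0.007,0,0,0,1],[0,-0.342,0.007,0,0,0,1],[0,-0.342,0.007,0,0,0,1],[0,-0.342,0.007,0,0,0,1],[0,-0.342,0.007,0,0,0,1]]]'; python3 -m creep '[[[0,-0.034,0,0,0,0,1],[0,-0.034,0,0,0,0,1],[0,-0.034,0,0,0,0,1]]]';  python3 - <<'E'
from h import *
np.set_printoptions(precision=4,suppress=True)
print(tool()[0],get_obs()["force"],get_obs()["opening"],get_obs()["q"])
print(plan([.521,-.174,.211],85.5))
im,W=cloud("scene");cv2.imwrite("pics/4.png",cv2.resize(im[90:240,120:320,::-1],(800,600)))
np.save("s4.npy",W)
P=W.reshape(-1,3)
for z in np.arange(.1,.2,.01):
    m=(abs(P[:,0]-.53)<.06)&(abs(P[:,1]+.174)<.04)&(abs(P[:,2]-z)<.005)
    print(round(z,3),m.sum(),P[m].mean(0),np.ptp(P[m],axis=0)) if m.sum() else 0
E
```

```text
time: 4.97
tcp_pos: [0.5172, -0.1464, 0.2085]
tool_rot: [0.705, 0.028, 0.708, -0.028]
force: [0.9, 0.1, -2.4]
opening: 0.0186
time: 5.35
tcp_pos: [0.5152, -0.1779, 0.2091]
tool_rot: [0.706, 0.028, 0.708, -0.028]
force: [-1.0, -0.5, -3.2]
opening: 0.0184
[ 0.5152 -0.1779  0.2091] [-0.9861 -0.482  -3.2449] 0.01840924971341829 [-0.3546  0.325   1.8169  0.0004  1.0027 -1.8464]
(array([-0.0019,  0.0044,  0.0055]), array([-0.0007, -0.0028, -0.0011]))
0.11 2 [ 0.5212 -0.184   0.1138] [0.0002 0.0046 0.0015]
0.12 33 [ 0.5219 -0.1783  0.1201] [0.0093 0.0199 0.0093]
0.13 30 [ 0.5221 -0.1776  0.1311] [0.0105 0.0196 0.0081]
0.14 26 [ 0.5221 -0.1784  0.1403] [0.0066 0.0172 0.0093]
0.15 30 [ 0.5221 -0.1785  0.1498] [0.008  0.0193 0.0095]
0.16 33 [ 0.5219 -0.1781  0.16  ] [0.0091 0.0198 0.0097]
0.17 36 [ 0.5223 -0.1793  0.1708] [0.0106 0.0188 0.0099]
0.18 25 [ 0.5227 -0.1789  0.1805] [0.0081 0.0196 0.0079]
0.19 34 [ 0.5226 -0.1791  0.1896] [0.0092 0.0195 0.0094]
```

View pics/4.png

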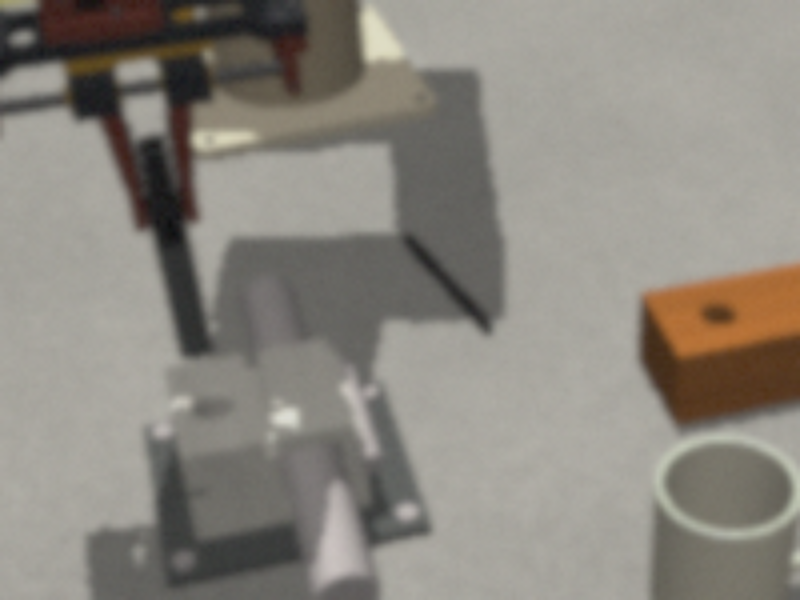

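The key hangs upright behind the hole (hole at (212,407), blade from (160,240) to (197,350)). I shift by about 6 mm and come down near the mouth.

```bash
python3 -m creep '[[[0,0.004,0.006,0,0,0,1],[0,0.004,0.006,0,0,0,1],[0.027,0.004,0.006,0,0,0,1],[0.027,0.004,0.006,0,0,0,1],[0.027,0.004,0.006,0,0,0,1]]]';  python3 - <<'E'
from h import *
np.set_printoptions(precision=4,suppress=True)
print(tool()[0],get_obs()["force"],get_obs()["ft_torque"])
im,W=cloud("scene");cv2.imwrite("pics/5.png",cv2.resize(im[140:215,140:240,::-1],(800,600),interpolation=cv2.INTER_CUBIC))
P=W.reshape(-1,3)
m=(abs(P[:,0]-.53)<.03)&(abs(P[:,1]+.174)<.02)&(abs(P[:,2]-.12)<.03)
print(m.sum(),P[m].mean(0),np.percentile(P[m],[2,98],axis=0))
for i in range(4): get_image("top"); print(get_obs()["tcp_pos"],get_obs()["force"])
E
```

```text
time: 6.02
tcp_pos: [0.5228, -0.175, 0.1842]
tool_rot: [0.707, 0.028, 0.706, -0.028]
force: [0.8, -0.1, -2.3]
opening: 0.0186
[ 0.5228 -0.175   0.1842] [ 0.7743 -0.0833 -2.2965] [ 0.0382 -0.0083 -0.076 ]
173 [ 0.53   -0.1755  0.1206] [[ 0.5255 -0.1848  0.0911]
 [ 0.5343 -0.1658  0.1483]]
[ 0.5231 -0.1752  0.1846] [ 0.4606 -0.5484 -3.088 ]
[ 0.523  -0.1753  0.1846] [ 0.4591 -0.2222 -3.3434]
[ 0.5229 -0.1753  0.1845] [ 0.2475 -0.0052 -2.7199]
[ 0.5229 -0.1753  0.1844] [ 0.3909 -0.7948 -3.1414]
```

View pics/5.png

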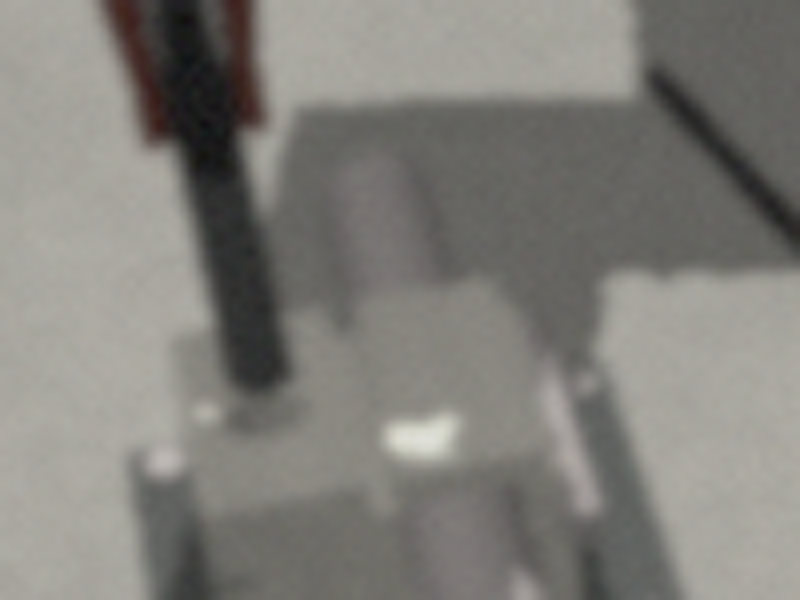

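Tip at (258,385) sits over the hole at (260,410), within about a millimetre. Coming down gently.

```bash
python3 -m creep '[[[0.006,0,0,0,0,0,1],[0.012,0,0,0,0,0,1],[0.014,0,0,0,0,0,1],[0.015,0,0,0,0,0,1]]]'; python3 -m creep '[[[0.001,0,0,0,0,0,1],[0.002,0,0,0,0,0,1],[0.002,0,0,0,0,0,1]]]'
```

```text
time: 6.78
tcp_pos: [0.5224, -0.1751, 0.1684]
tool_rot: [0.706, 0.028, 0.707, -0.028]
force: [0.2, 0.1, -2.7]
opening: 0.0185
time: 7.15
tcp_pos: [0.5225, -0.1752, 0.1667]
tool_rot: [0.707, 0.028, 0.707, -0.028]
force: [-0.2, -0.5, -2.1]
opening: 0.0186
```

```bash
python3 -m creep '[[[0.001,0,0,0,0,0,1],[0.002,0,0,0,0,0,1],[0.003,0,0,0,0,0,1],[0.003,0,0,0,0,0,1]]]'; python3 -m creep '[[[0.001,0,0,0,0,0,1],[0.002,0,0,0,0,0,1],[0.003,0,0,0,0,0,1],[0.003,0,0,0,0,0,1]]]'; python3 -c "
from h import *
o=get_obs();print(o['force'],o['ft_torque'])"
```

```text
time: 7.65
tcp_pos: [0.5224, -0.1751, 0.1636]
tool_rot: [0.707, 0.028, 0.707, -0.028]
force: [-0.1, 0.1, -3.4]
opening: 0.0185
time: 8.15
tcp_pos: [0.5224, -0.1751, 0.1606]
tool_rot: [0.706, 0.028, 0.707, -0.028]
force: [-0.6, -0.6, -3.4]
opening: 0.0186
[-0.57275237 -0.55689513 -3.35578843] [ 0.042924   -0.01528834  0.04489704]
```

```bash
python3 -m creep '[[[0.002,0,0,0,0,0,1],[0.004,0,0,0,0,0,1],[0.006,0,0,0,0,0,1],[0.007,0,0,0,0,0,1]]]'; python3 -m creep '[[[0.002,0,0,0,0,0,1],[0.004,0,0,0,0,0,1],[0.006,0,0,0,0,0,1],[0.006,0,0,0,0,0,1]]]'
```

```text
time: 8.65
tcp_pos: [0.5224, -0.1751, 0.1535]
tool_rot: [0.706, 0.028, 0.707, -0.028]
force: [1.2, 0.4, -3.9]
opening: 0.0185
time: 9.15
tcp_pos: [0.5224, -0.1751, 0.1475]
tool_rot: [0.706, 0.028, 0.707, -0.028]
force: [0.2, 0.5, -2.7]
opening: 0.0187
```

```bash
python3 -m creep '[[[0.001,0,0,0,0,0,1],[0.002,0,0,0,0,0,1],[0.003,0,0,0,0,0,1],[0.003,0,0,0,0,0,1]]]'; python3 -m creep '[[[0.0005,0,0,0,0,0,1],[0.001,0,0,0,0,0,1],[0.001,0,0,0,0,0,1]]]'; python3 -m creep '[[[0.0005,0,0,0,0,0,1],[0.001,0,0,0,0,0,1],[0.001,0,0,0,0,0,1]]]'
```

```text
time: 9.65
tcp_pos: [0.5224, -0.1751, 0.1446]
tool_rot: [0.707, 0.028, 0.707, -0.028]
force: [-0.1, 0.5, -3.5]
opening: 0.0186
time: 10.02
tcp_pos: [0.5225, -0.1751, 0.1436]
tool_rot: [0.707, 0.028, 0.707, -0.028]
force: [-0.2, 0.1, -2.7]
opening: 0.0186
time: 10.4
tcp_pos: [0.5226, -0.1752, 0.1428]
tool_rot: [0.707, 0.028, 0.706, -0.028]
force: [-0.5, 0.1, -2.0]
opening: 0.0185
```

```bash
python3 -m creep '[[[0.0005,0,0,0,0,0,1],[0.0005,0,0,0,0,0,1]]]'; python3 -m creep '[[[0.0005,0,0,0,0,0,1],[0.0005,0,0,0,0,0,1]]]';python3 -m creep '[[[0.0005,0,0,0,0,0,1],[0.0005,0,0,0,0,0,1]]]'
```

```text
time: 10.65
tcp_pos: [0.5227, -0.1753, 0.1425]
tool_rot: [0.707, 0.028, 0.706, -0.028]
force: [0.0, -0.1, 1.8]
opening: 0.0188
time: 10.9
tcp_pos: [0.523, -0.1754, 0.1424]
tool_rot: [0.707, 0.028, 0.706, -0.028]
force: [-0.8, -0.6, 6.2]
opening: 0.0182
time: 11.15
tcp_pos: [0.5232, -0.1754, 0.1422]
tool_rot: [0.707, 0.028, 0.706, -0.028]
force: [-1.2, 0.7, 9.0]
opening: 0.0189
```

In contact at TCP z 0.1425 with about 12 N of net pressing. I ease off slightly and start turning clockwise (+wx).

```bash
python3 -m creep '[[[-0.0003,0,0,0.06,0,0,1],[-0.0003,0,0,0.12,0,0,1],[-0.0003,0,0,0.18,0,0,1],[-0.0003,0,0,0.18,0,0,1]]]'; python3 -c "
from h import *
o=get_obs();print(o['force'],o['ft_torque'])"
```

```text
time: 11.65
tcp_pos: [0.5231, -0.1753, 0.1423]
tool_rot: [0.702, 0.091, 0.701, -0.092]
force: [-1.7, 0.1, 6.7]
opening: 0.0182
[-1.7145159  0.1443508  6.7150279] [0.15211767 0.21296284 0.01229009]
```

```bash
python3 -m creep '[[[0,0,0,0.06,0,0,1],[0,0,0,0.12,0,0,1],[0,0,0,0.18,0,0,1],[0,0,0,0.18,0,0,1]]]'; python3 -c "
from h import *
o=get_obs();print(o['force'],o['ft_torque'])"
```

```text
time: 12.15
tcp_pos: [0.5231, -0.1753, 0.1423]
tool_rot: [0.691, 0.154, 0.69, -0.154]
force: [-1.4, 0.8, 6.1]
opening: 0.0185
[-1.40243192  0.81491388  6.14971555] [0.07002433 0.284982   0.0071606 ]
```

```bash
python3 -m creep '[[[0,0,0,0.06,0,0,1],[0,0,0,0.12,0,0,1],[0,0,0,0.18,0,0,1],[0,0,0,0.18,0,0,1]]]'; python3 -c "
from h import *
o=get_obs();print(o['force'],o['ft_torque'])"
```

```text
time: 12.65
tcp_pos: [0.5227, -0.1752, 0.1418]
tool_rot: [0.674, 0.215, 0.673, -0.215]
force: [-0.8, 0.1, 4.5]
opening: 0.0188
[-0.78778431  0.07965313  4.45900065] [0.09699967 0.18208477 0.02088345]
```

```bash
python3 -m creep '[[[0.0005,0,0,0.03,0,0,1],[0.0005,0,0,0.03,0,0,1],[0.0005,0,0,0.03,0,0,1]]]'; python3 -c "
from h import *
o=get_obs();print(o['force'],o['ft_torque'])"
```

```text
time: 13.02
tcp_pos: [0.522, -0.175, 0.1405]
tool_rot: [0.67, 0.225, 0.671, -0.225]
force: [-0.4, -0.2, -1.5]
opening: 0.0184
[-0.35281359 -0.23356567 -1.54522869] [-0.07864655  0.18172381 -0.0524319 ]
```

It is dropping into the socket (z 2 mm below contact, load gone). Pushing on down.

```bash
python3 -m creep '[[[0.001,0,0,0,0,0,1],[0.002,0,0,0,0,0,1],[0.002,0,0,0,0,0,1]]]';python3 -m creep '[[[0.001,0,0,0,0,0,1],[0.002,0,0,0,0,0,1],[0.003,0,0,0,0,0,1],[0.003,0,0,0,0,0,1]]]'; python3 -c "
from h import *
o=get_obs();print(o['force'],o['ft_torque'])"
```

```text
time: 13.4
tcp_pos: [0.5223, -0.1751, 0.1388]
tool_rot: [0.67, 0.225, 0.67, -0.225]
force: [-1.4, -0.4, -1.5]
opening: 0.0184
time: 13.9
tcp_pos: [0.5225, -0.1752, 0.136]
tool_rot: [0.67, 0.225, 0.67, -0.225]
force: [-0.6, -0.7, 0.5]
opening: 0.0186
[-0.58295498 -0.74592107  0.52544608] [-0.11518159  0.25153339 -0.09359366]
```

```bash
python3 -m creep '[[[0.001,0,0,0,0,0,1],[0.002,0,0,0,0,0,1],[0.003,0,0,0,0,0,1],[0.003,0,0,0,0,0,1]]]';python3 -m creep '[[[0.001,0,0,0,0,0,1],[0.0015,0,0,0,0,0,1],[0.002,0,0,0,0,0,1],[0.002,0,0,0,0,0,1]]]'; python3 -c "
from h import *
o=get_obs();print(o['force'],o['ft_torque'])"
```

```text
time: 14.4
tcp_pos: [0.5224, -0.1751, 0.1329]
tool_rot: [0.67, 0.225, 0.67, -0.225]
force: [-1.5, -0.2, 0.8]
opening: 0.0186
time: 14.9
tcp_pos: [0.5225, -0.1751, 0.131]
tool_rot: [0.67, 0.225, 0.67, -0.225]
force: [-0.7, -1.0, 3.1]
opening: 0.0186
[-0.71279498 -0.95425486  3.09799419] [-0.10204894  0.19631241 -0.09106116]
```

```bash
python3 -m creep '[[[0.0005,0,0,0,0,0,1],[0.001,0,0,0,0,0,1],[0.001,0,0,0,0,0,1]]]'; python3 -m creep '[[[0.0005,0,0,0,0,0,1],[0.0005,0,0,0,0,0,1]]]'; python3 -c "
from h import *
o=get_obs();print(o['force'],o['ft_torque'],o['q'])"
```

```text
time: 15.28
tcp_pos: [0.523, -0.1753, 0.1307]
tool_rot: [0.671, 0.225, 0.67, -0.225]
force: [-3.4, 0.0, 9.7]
opening: 0.0186
time: 15.52
tcp_pos: [0.5232, -0.1753, 0.1307]
tool_rot: [0.671, 0.225, 0.67, -0.225]
force: [-2.6, 0.4, 12.0]
opening: 0.0181
[-2.64342145  0.42465662 11.98467108] [ 0.0710333   0.63119605 -0.12569338] [-3.44989608e-01  4.42694879e-01  1.85744487e+00  6.36624715e-05
  8.39809601e-01 -1.26701302e+00]
```

Fully home: floor at z 0.1307, 11.8 mm below the first contact. I relieve the pressure and turn clockwise while watching the moment about the vertical.

```bash
python3 -m creep '[[[-0.001,0,0,0,0,0,1],[-0.001,0,0,0.1,0,0,1],[-0.001,0,0,0.2,0,0,1],[-0.001,0,0,0.3,0,0,1],[-0.001,0,0,0.3,0,0,1]]]'; cat > s.py <<'E'
from h import *
np.set_printoptions(precision=3,suppress=True)
o=get_obs();m=tool(o)[1].as_matrix();print(o['force'],o['ft_torque'],"heading",np.degrees(np.arctan2(m[1,1],m[0,1])),"q6",o['q'][5])
E
python3 s.py; python3 -m creep '[[[0,0,0,0.08,0,0,1],[0,0,0,0.16,0,0,1],[0,0,0,0.24,0,0,1],[0,0,0,0.3,0,0,1],[0,0,0,0.3,0,0,1]]]'; python3 s.py
```

```text
time: 16.15
tcp_pos: [0.5225, -0.1751, 0.1307]
tool_rot: [0.629, 0.323, 0.629, -0.323]
force: [-1.6, 0.5, 5.3]
opening: 0.0182
[-1.565  0.54   5.308] [0.037 0.474 0.131] heading 35.607701544563014 q6 -0.9663015038045494
time: 16.77
tcp_pos: [0.5223, -0.175, 0.1307]
tool_rot: [0.574, 0.413, 0.574, -0.413]
force: [-1.8, 0.8, 6.5]
opening: 0.0188
[-1.841  0.787  6.525] [0.108 0.609 0.115] heading 18.445603075332233 q6 -0.6667617674554098
```

```bash
python3 -m creep '[[[0,0,0,0.08,0,0,1],[0,0,0,0.16,0,0,1],[0,0,0,0.2,0,0,1],[0,0,0,0.2,0,0,1]]]'; python3 s.py;  python3 -m creep '[[[0,0,0,0.04,0,0,1],[0,0,0,0.06,0,0,1],[0,0,0,0.06,0,0,1]]]'; python3 s.py
```

```text
time: 17.27
tcp_pos: [0.5223, -0.1749, 0.1307]
tool_rot: [0.529, 0.469, 0.53, -0.469]
force: [-2.7, 0.7, 6.1]
opening: 0.0187
[-2.746  0.738  6.078] [0.232 0.674 0.188] heading 6.99793974486384 q6 -0.46700967292036893
time: 17.65
tcp_pos: [0.5223, -0.1749, 0.1307]
tool_rot: [0.515, 0.484, 0.516, -0.484]
force: [-1.9, 1.6, 8.2]
opening: 0.0184
[-1.868  1.621  8.163] [0.254 0.695 0.164] heading 3.571657118121577 q6 -0.40726745871471226
```

```bash
python3 -m creep '[[[0,0,0,0.03,0,0,1],[0,0,0,0.05,0,0,1],[0,0,0,0.05,0,0,1]]]'; python3 s.py;  python3 -m creep '[[[0,0,0,0.03,0,0,1],[0,0,0,0.03,0,0,1],[0,0,0,0.03,0,0,1]]]'; python3 s.py
```

```text
time: 18.02
tcp_pos: [0.5222, -0.1748, 0.1307]
tool_rot: [0.503, 0.497, 0.503, -0.497]
force: [-2.3, 1.3, 7.7]
opening: 0.0185
[-2.31   1.333  7.738] [0.248 0.684 0.166] heading 0.706002604059076 q6 -0.3572538186997869
time: 18.4
tcp_pos: [0.5222, -0.1748, 0.1307]
tool_rot: [-0.495, -0.504, -0.496, 0.504]
force: [-3.4, 2.1, 6.1]
opening: 0.0186
[-3.364  2.137  6.087] [0.271 0.683 0.157] heading -0.9994345882930596 q6 -0.3274456886872264
```

```bash
python3 -m creep '[[[0,0,0,0.03,0,0,1],[0,0,0,0.03,0,0,1]]]'; python3 s.py;  python3 -m creep '[[[0,0,0,0.03,0,0,1],[0,0,0,0.03,0,0,1]]]'; python3 s.py
```

```text
time: 18.65
tcp_pos: [0.5222, -0.1748, 0.1307]
tool_rot: [-0.488, -0.512, -0.488, 0.512]
force: [-2.1, 1.9, 7.5]
opening: 0.0186
[-2.147  1.866  7.531] [0.302 0.658 0.195] heading -2.7353553477370967 q6 -0.297142445389584
time: 18.9
tcp_pos: [0.5222, -0.1748, 0.1307]
tool_rot: [-0.48, -0.519, -0.48, 0.519]
force: [-1.1, 1.9, 7.3]
opening: 0.0184
[-1.113  1.887  7.294] [0.271 0.691 0.172] heading -4.455862783037339 q6 -0.26712346024927114
```

```bash
python3 -m creep '[[[0,0,0,0.03,0,0,1],[0,0,0,0.03,0,0,1]]]'; python3 s.py;  python3 - <<'E'
from h import *
im,W=cloud("top")
cv2.imwrite("pics/6.png",cv2.resize(im[180:270,290:410,::-1],(800,600),interpolation=cv2.INTER_CUBIC))
E
```

```text
time: 19.15
tcp_pos: [0.5222, -0.1748, 0.1307]
tool_rot: [-0.472, -0.526, -0.473, 0.526]
force: [-2.0, 0.2, 7.7]
opening: 0.0186
[-1.962  0.237  7.695] [0.278 0.714 0.152] heading -6.178724123040656 q6 -0.23709309987427238
```

View pics/6.png

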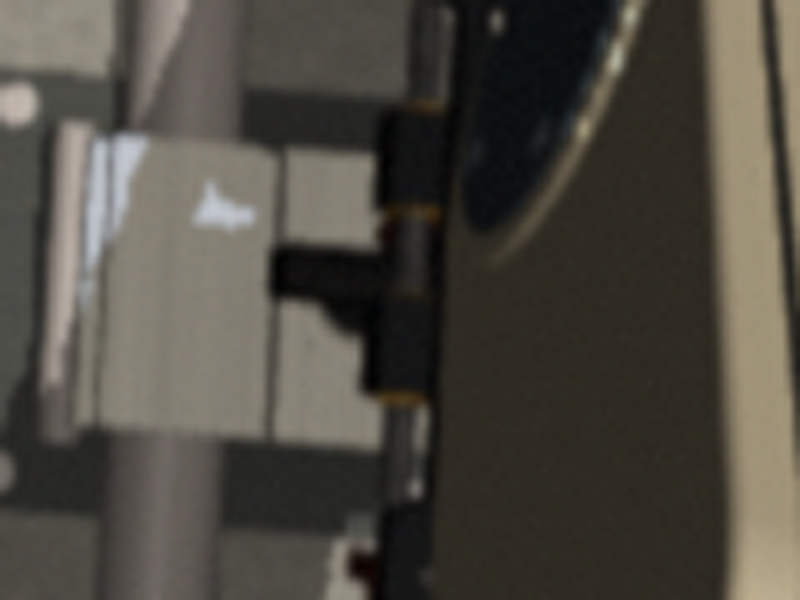

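The bar sticks out at (275–380,270), aligned with the jaws, so it has not slipped; the screw is turning with the tool. Continuing in small steps.

```bash
python3 -m creep '[[[0,0,0,0.03,0,0,1],[0,0,0,0.03,0,0,1]]]'; python3 s.py;  python3 -m creep '[[[0,0,0,0.03,0,0,1],[0,0,0,0.03,0,0,1]]]'; python3 s.py
```

```text
time: 19.45
tcp_pos: [0.5222, -0.1748, 0.1307]
tool_rot: [-0.464, -0.533, -0.465, 0.533]
force: [-2.6, 2.2, 8.1]
opening: 0.0185
[-2.552  2.241  8.089] [0.36  0.718 0.254] heading -7.885860145329417 q6 -0.20721566876262423
time: 19.7
tcp_pos: [0.5222, -0.1748, 0.1307]
tool_rot: [-0.456, -0.54, -0.457, 0.54]
force: [-3.0, 1.7, 7.1]
opening: 0.0185
[-3.046  1.72   7.073] [0.391 0.718 0.343] heading -9.586792121870854 q6 -0.17743986601168835
```

```bash
python3 -m creep '[[[0,0,0,0.03,0,0,1],[0,0,0,0.03,0,0,1]]]'; python3 s.py;  python3 -m creep '[[[0,0,0,0.02,0,0,1],[0,0,0,0.02,0,0,1]]]'; python3 s.py
```

```text
time: 19.95
tcp_pos: [0.5222, -0.1747, 0.1307]
tool_rot: [-0.448, -0.547, -0.449, 0.547]
force: [-2.8, 2.3, 6.7]
opening: 0.0179
[-2.765  2.318  6.693] [0.431 0.584 0.375] heading -11.305360322774412 q6 -0.14747864767845678
time: 20.2
tcp_pos: [0.5222, -0.1747, 0.1306]
tool_rot: [-0.443, -0.551, -0.443, 0.551]
force: [-2.2, 1.8, 6.5]
opening: 0.0183
[-2.152  1.845  6.492] [0.447 0.594 0.445] heading -12.431990987358333 q6 -0.12772302766819235
```

The moment climbs steadily to 0.45 N m with about 1.03 rad turned since entry (0.8, plus play and wind-up): the stop. I unwind the load, relieve the pressing and let go.

```bash
python3 -m creep '[[[0,0,0,-0.05,0,0,1],[-0.0005,0,0,-0.1,0,0,1],[-0.001,0,0,-0.12,0,0,1],[-0.001,0,0,-0.12,0,0,1]]]'; python3 s.py
```

```text
time: 20.7
tcp_pos: [0.5219, -0.1747, 0.1309]
tool_rot: [-0.474, -0.524, -0.475, 0.524]
force: [-1.6, 2.1, -3.0]
opening: 0.0183
[-1.597  2.083 -3.038] [0.407 0.395 0.031] heading -5.646131132569218 q6 -0.24654191876207832
```

```bash
python3 -m creep '[[[0,0,0,0,0,0,0.7],[0,0,0,0,0,0,0.6],[0,0,0,0,0,0,0.5],[0,0,0,0,0,0,0.3],[0,0,0,0,0,0,0.2]]]'; python3 -m creep '[[[0,0,0,0,0,0,0.2],[0,0,0,0,0,0,0.2],[0,0,0,0,0,0,0.2]]]'; python3 s.py
```

```text
time: 21.32
tcp_pos: [0.5225, -0.1752, 0.1315]
tool_rot: [0.475, 0.524, 0.475, -0.524]
force: [-0.4, -0.0, 0.1]
opening: 0.0602
time: 21.7
tcp_pos: [0.5225, -0.1751, 0.1315]
tool_rot: [0.475, 0.524, 0.475, -0.524]
force: [0.0, -0.6, 0.1]
opening: 0.0703
[ 0.042 -0.64   0.136] [-0.095  0.057 -0.009] heading -5.614416733384291 q6 -0.2470511314436766
```

```bash
python3 -m creep '[[[-0.02,0,0,0,0,0,0.2],[-0.06,0,0,0,0,0,0.2],[-0.12,0,0,0,0,0,0.2],[-0.12,0,0,0,0,0,0.2],[-0.12,0,0,0,0,0,0.2]]]'; python3 -m creep '[[[0,-0.12,0,0,0,0,0.2],[0,-0.12,0,0,0,0,0.2],[0,-0.12,0,0,0,0,0.2],[0,-0.12,0,0,0,0,0.2],[0,-0.12,0,0,0,0,0.2]]]'; python3 s.py; python3 - <<'E'
from h import *
np.set_printoptions(precision=4,suppress=True)
im,W=cloud("top");cv2.imwrite("pics/7.png",cv2.resize(im[:,:,::-1],(800,600)))
for c in("top","scene"):
    if c=="scene":
        im,W=cloud(c);cv2.imwrite("pics/8.png",cv2.resize(im[90:240,120:320,::-1],(800,600)))
    P=W.reshape(-1,3); m=(abs(P[:,0]-.522)<.06)&(abs(P[:,1]+.175)<.06)&(P[:,2]>.145)&(P[:,2]<.175)
    if m.sum()>5: q=P[m]; print(c,m.sum(),q.mean(0),np.percentile(q[:,2],[5,50,95]),cv2.minAreaRect(q[:,:2].astype(np.float32)))
    for n,x,y,z0,z1 in(("small",.545,.265,.108,.12),("mug",.735,.092,.085,.1),("mic",.72,.31,.022,.035)):
        m=(abs(P[:,0]-x)<.06)&(abs(P[:,1]-y)<.06)&(P[:,2]>z0)&(P[:,2]<z1)
        print(n,m.sum(),P[m].mean(0) if m.sum() else "")
    W0=np.load(c+".npy").reshape(-1,3)
    for n,x,y,z0,z1 in(("small",.545,.265,.108,.12),("mug",.735,.092,.085,.1),("mic",.72,.31,.022,.035)):
        m=(abs(W0[:,0]-x)<.06)&(abs(W0[:,1]-y)<.06)&(W0[:,2]>z0)&(W0[:,2]<z1)
        print("  before",n,m.sum(),W0[m].mean(0))
E
```

```text
time: 22.32
tcp_pos: [0.5221, -0.175, 0.2512]
tool_rot: [-0.475, -0.524, -0.475, 0.524]
force: [0.2, 0.3, -0.2]
opening: 0.0701
time: 22.95
tcp_pos: [0.4042, -0.1636, 0.2512]
tool_rot: [0.475, 0.524, 0.475, -0.524]
force: [-0.0, 0.2, -0.5]
opening: 0.0702
[-0.01   0.211 -0.526] [-0.052  0.032 -0.037] heading -5.602187966032549 q6 -0.314336357114871
top 453 [ 0.5218 -0.1726  0.1584] [0.1525 0.1588 0.161 ] ((0.5223925709724426, -0.17343220114707947), (0.08920946717262268, 0.01617034152150154), 85.7812728881836)
small 203 [0.545  0.265  0.1127]
mug 311 [0.7241 0.0781 0.0927]
mic 971 [0.7198 0.3123 0.0272]
  before small 203 [0.5452 0.265  0.1127]
  before mug 315 [0.7242 0.0776 0.0926]
  before mic 976 [0.7198 0.3122 0.0273]
scene 340 [ 0.5266 -0.1756  0.1555] [0.1461 0.1573 0.1611] ((0.5230849385261536, -0.17494334280490875), (0.08946377038955688, 0.018956363201141357), 86.72911834716797)
small 82 [0.5477 0.2634 0.1125]
mug 349 [0.7249 0.0756 0.0915]
mic 592 [0.7241 0.3098 0.0274]
  before small 80 [0.5481 0.2634 0.1127]
  before mug 342 [0.7252 0.0757 0.0917]
  before mic 596 [0.7242 0.3097 0.0275]
```

View pics/8.png

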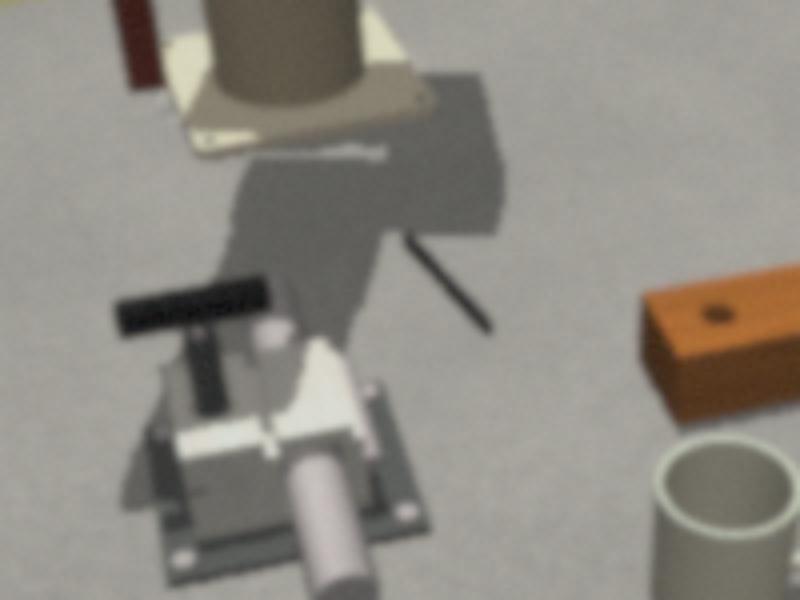

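The key stands upright in the hole (bar from (120,318) to (265,292), blade entering at (210,405)). Its bar top is at z ≈ 0.159–0.161, where 0.160 means home, and nothing else moved.

```bash
python3 -c "
from bench import *
print(hand_in()); print(get_obs()['time'])"
```

```text
the job is handed in; nothing more can be done
None
the job is handed in; nothing more can be done
```

The larger key is fully home in the socket screw, the screw is turned clockwise to its stop, and the key is let go and standing in it. I handed the job in at about 23 s on the robot's clock; `hand_in` gave no verdict.

- **Fitting:** The key touched the screw head at TCP z 0.1425, with about 12 N of pressing at most. It dropped in after roughly 0.55 rad of clockwise turning. The floor came at z 0.1307, 11.8 mm lower, against 12 mm nominal. I pushed against the floor with about 15 N.
- **Tightening:** The turning moment stayed at about 0.12–0.19 N m until about 1.03 rad after entry. It then climbed steadily to 0.45 N m, and I stopped there. I unwound the load before opening the fingers; it fell to 0.03 N m.
- **Last checks:** The bar's top is at about 0.159–0.161 m, against 0.160 m for fully home. In the picture the key stands upright, and the gripper is clear of it. The smaller key, mug and microphone read within about 0.5 mm of where they were at the start.

**Less certain:** I could not read the screw's angle directly, so "at its stop" rests on that moment rise. It rose at about 3.4 N m per rad, softer than the roughly 10 the task suggests for a stiff arm. I put this down to give in the grip: it unwound at the same rate, and the bar had not slipped in the jaws when I checked it just before the rise.

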